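# Point out the hull that fits the bottle

## Robot

A 6-joint arm with a two-finger parallel gripper is mounted at the origin on the work surface. World frame = base frame: x ahead of the robot, y to its left, z up, the work surface at z = 0. Lengths are in m, angles in rad, forces in N, time in s.
With the tool pointing down it reaches from about 0.3 to 0.95 m from the base axis. Payload 3.1 kg.
Tool frame: the origin (TCP) lies between the finger pads, 19 mm behind the fingertips; this is the grasp point; z points along the fingers, y is the line along which they close (so a half turn about z gives the same grasp; the last joint's range is limited). The gripper opens to 85 mm and grips with 20 to 120 N. Pads are 22 mm wide; open, the fingers measure 114 mm over their backs; the gripper's body (76 mm by 85 mm) begins 54 mm behind the grasp point. The pads swing forward as they close: fully open they stand 13 mm farther back than shut.
Start: joints at [1.195, 0.308, 1.634, -0, 1.2, -0.07], TCP at [0.188, 0.596, 0.25] pointing down, gripper open.
Joint ranges: [-3.06, 3.06], [-0.79, 1.96], [0.05, 2.63], [-1.19, 4.34], [0.05, 2.64], [-2.94, 2.94]. Speed limits (rad/s): [2.79, 2.79, 3.14, 3.14, 3.14, 3.14].

## Interface

Orientations are given as a unit quaternion [x, y, z, w].
In Python, from cell import arm gives the robot as it stands.
- The arm moves only by the tool send_rows, never from a script. Its argument "commands" is a list of rows, each a list of 3 entries, a list of its own where there are three numbers: the finger opening in cm, from 0 to 8.54, then the shift along the tool's x, y, z in cm, then the turn, a rotation vector about the tool's x, y, z in rad. A call has 1 to 20 rows; each row shifts and turns the commanded pose from where the row before left it, along the tool's axes as they then stand; what a row does not reach is not made up. A row lasts 1/12 s, in which the tool goes at most 41.7 mm and 7.16 degrees, less where a joint would pass 70% of its speed; a pose out of reach is approached as far as the arm can. A call with a gripper value outside its range is refused whole. The fingers move at their own pace and stop on an object; "force" is the grip in N (left out, the last holds). Time passes only in rows, so rows that do not move let the fingers close. It gives the time, the measured TCP pose, the force, the opening and the grip force at its end, in the units of the state.
- arm.get_state(): the state, without advancing time (a new reading comes with each control period).
- arm.snapshot(name): name is "side" or "top" or "wrist"; returns a dict with "color" (480x640x3 uint8, blue, green, red), "intrinsics" (3x3 intrinsics, pixels), "camera_from_world" (4x4, takes a point from world to camera coordinates). Camera axes: x right, y up, looking along -z (the intrinsics and any distortion apply to the point x, -y, -z); pixel columns grow to the right and rows downward; lengths in m; the calibration is good to about 2 mm. A picture is of the moment at which its call begins. There is no depth.
- arm.job_done(): hands the job in; it is judged then, once.
The state is a dict: "t": time; "q": joint angles; "dq": joint speeds; "tau": joint torques, N m; "eef_pos": TCP position; "ee_rot": TCP orientation; "ft_force": force on the tool from outside, world axes, zero at the start; "moment": the same for the moment, N m; "width": finger opening in m; "finger_force": force on a finger pad.
Only numpy, scipy, OpenCV 4.12 (cv2) and the standard library are available. Lean on these libraries where they do the work, as an engineer would, in place of code of your own. Each camera call takes 0.05 s, during which the arm holds its last target. There are 200 camera calls.

## Task

Show the learner which hull blank goes into the flask: point with the fingertips at the slimmest of the three hull blanks, the only one that fits through the neck, dwelling just above the mast hole in the middle of its deck (not more than about 3 cm off) for two full seconds. Then point in the same way at the mouth of the flask, the fingertips just in front of the opening and level with its centre, for two full seconds, and finish still pointing there. Touch and move nothing on the desk, and do not bring the fingertips low over either of the other two blanks.

Things in the scene. Friction and masses are not known exactly. Their poses are not given: they have to be found in the camera images.
- slim_hull: The slimmest of three pale basswood ship-hull blanks, boat-shaped, lying deck up: 120 mm long (x), 24 mm wide (y), 22 mm high. Origin: centre of the underside; x runs from bow to stern (pointed bow at -x), z up.
- slim_hull_deck (a point): Middle of the flat deck of this blank, marked by a dark 6 mm mast hole, 22 mm above the desk.
- medium_hull: The middle one of three pale basswood ship-hull blanks, boat-shaped, lying deck up: 120 mm long (x), 40 mm wide (y), 22 mm high. Origin: centre of the underside; x runs from bow to stern (pointed bow at -x), z up.
- medium_hull_deck (a point): Middle of the flat deck of this blank, marked by a dark 6 mm mast hole, 22 mm above the desk.
- broad_hull: The broadest of three pale basswood ship-hull blanks, boat-shaped, lying deck up: 120 mm long (x), 56 mm wide (y), 22 mm high. Origin: centre of the underside; x runs from bow to stern (pointed bow at -x), z up.
- broad_hull_deck (a point): Middle of the flat deck of this blank, marked by a dark 6 mm mast hole, 22 mm above the desk.
- flask: Clear pear-shaped glass flask on its side in a dark wooden cradle, loose. In mm: 200 long, belly 120 in diameter (top 125 above the desk), neck 42, lip 49, bore about 35. Origin: on the desk under mid-length; the neck points along -x, roughly to the robot; z up. Belly widest 50 to +x of the origin. The cradle's front saddle is under the neck, 23 to 37 behind the mouth.
- flask_mouth (a point): Centre of the flask's open mouth, in the plane of the lip, 65 mm above the desk and 100 mm from the flask's origin. Axes as the flask's: -x points out of the mouth, away from the flask, level; z up. In front of the mouth is the -x side.
- cork_plug: Bystander: brown cork plug standing on its narrow end, 30 to 36 mm in diameter, 32 mm high, near the robot between the blanks and the flask. Origin: centre of the underside.
- tweezers: Bystander: long steel reach tweezers lying flat beyond the blanks, 250 mm long (x), 22 mm wide, 6 mm high. Origin: middle, on the desk.
- magnifier: Bystander, fixed: brass magnifier on a jointed stand beyond and to the right of the blanks, locked by a round black 32 mm knob. In mm: round foot 110 in diameter, 220 high; the level lens, 92 over its ring, has its centre 102 along +y of the stand at height 215. Origin: centre of the foot, on the desk.

How it is judged:
By the outcome, as a careful person would: the job done as asked, in the order asked, and still so for the second after the job is handed in, with the robot touching nothing.
It also fails if it takes over 43 s, if anything falls off the work surface, if the arm or the gripper's body presses on something with over 40 N, if the wrist force passes 120 N, or if a joint passes its speed limit or range.

## Working session

There is one attempt and no reset: what is moved stays moved. The work goes in short steps, Python scripts to look and compute and a tool call to move; the robot and the scene stay as the last step left them, time stands still between calls to the robot, and variables do not carry over. Pictures are saved under pics/ and viewed, at most 10 in all, crops included, and the job is handed in when it is done.

Besides the shell and the picture viewer there is one more tool, called by a JSON object that holds its "name" and its "arguments", one argument or row to a line. send_rows: Moves the arm, as the interface text tells. Its arguments: {"type":"object","properties":{"commands":{"type":"array"},"force":{"type":"number"}},"required":["commands"]}

```bash
mkdir -p pics
python3 - <<'E'
from cell import arm
import cv2,numpy as np,pickle
s=arm.get_state();print({k:np.round(s[k],3) for k in('t','eef_pos','ee_rot','width','ft_force')})
d={}
for n in('side','top','wrist'):
    d[n]=arm.snapshot(n);cv2.imwrite(f'pics/{n}0.png',d[n]['color'])
    print(n,d[n]['intrinsics'].round(1).tolist(),d[n]['camera_from_world'].round(3).tolist())
pickle.dump(d,open('d0.pkl','wb'))
E
```

```text
{'t': np.float64(0.0), 'eef_pos': array([0.188, 0.595, 0.249]), 'ee_rot': array([ 0.152,  0.988, -0.001, -0.   ]), 'width': np.float64(0.085), 'ft_force': array([ 0.229, -0.019, -0.848])}
side [[506.2, 0.0, 318.8], [0.0, 506.2, 243.6], [0.0, 0.0, 1.0]] [[-0.976, -0.215, 0.02, 0.537], [0.13, -0.511, 0.85, -0.178], [-0.172, 0.832, 0.527, -1.083], [0.0, 0.0, 0.0, 1.0]]
top [[463.4, 0.0, 312.9], [0.0, 463.4, 240.5], [0.0, 0.0, 1.0]] [[-0.007, -1.0, 0.004, -0.071], [0.984, -0.006, 0.18, -0.553], [-0.18, 0.006, 0.984, -1.063], [0.0, 0.0, 0.0, 1.0]]
wrist [[423.1, 0.0, 318.9], [0.0, 423.1, 243.9], [0.0, 0.0, 1.0]] [[0.304, 0.953, -0.002, -0.624], [-0.908, 0.289, -0.303, 0.038], [-0.288, 0.093, 0.953, -0.379], [0.0, 0.0, 0.0, 1.0]]
```

View pics/top0.png

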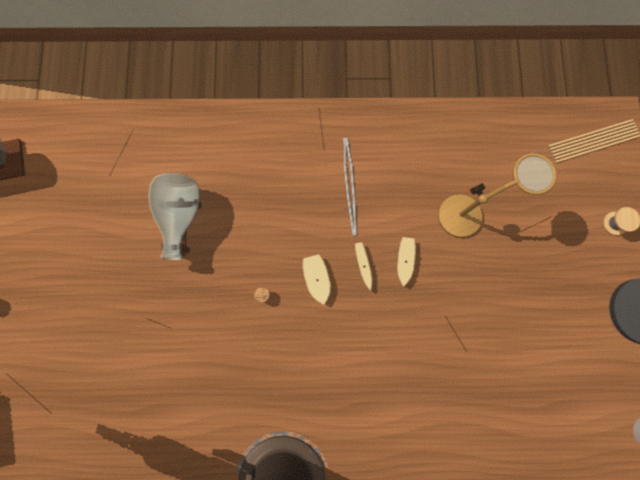

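View pics/side0.png

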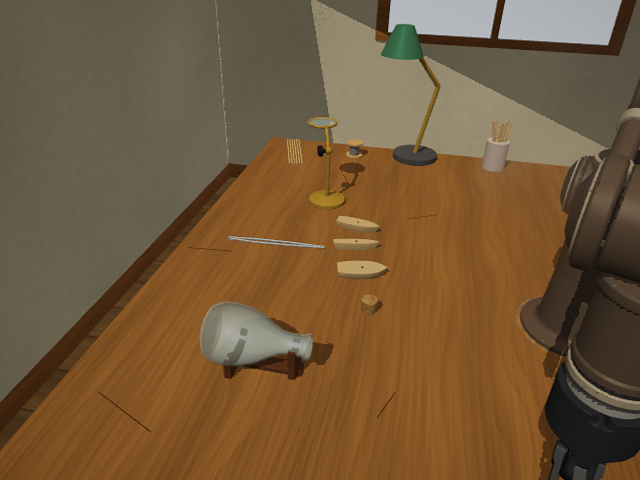

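The top view shows three hulls, with the slim one in the middle (hole about (364,266)). Broad is at (318,280) and medium at (406,262). The flask mouth is near (171,258). In the side view the slim hole is near (362,244) and the mouth is near (310,347).

```bash
cat > h.py <<'E'
import cv2,numpy as np,pickle
def ray(s,uv):
    T=s['camera_from_world'];R=T[:3,:3];K=s['intrinsics']
    p=np.linalg.inv(K)@[uv[0],uv[1],1.]
    d=R.T@(p*[1,-1,-1]);return -R.T@T[:3,3],d/np.linalg.norm(d)
def plane(s,uv,z):
    c,d=ray(s,uv);return c+d*(z-c[2])/d[2]
def tri(obs):
    A=0;b=0
    for s,uv in obs:
        c,d=ray(s,uv);M=np.eye(3)-np.outer(d,d);A=A+M;b=b+M@c
    p=np.linalg.solve(A,b)
    return p,[np.linalg.norm((np.eye(3)-np.outer(ray(s,u)[1],ray(s,u)[1]))@(p-ray(s,u)[0])) for s,u in obs]
def proj(s,p):
    T=s['camera_from_world'];q=T[:3,:3]@p+T[:3,3];a=s['intrinsics']@(q*[1,-1,-1]);return a[:2]/a[2]
E
python3 - <<'E'
from h import *
d=pickle.load(open('d0.pkl','rb'))
def holes(n,box):
    x0,y0,x1,y1=box;im=d[n]['color'][y0:y1,x0:x1].astype(int)
    hsv=cv2.cvtColor(im.astype(np.uint8),cv2.COLOR_BGR2HSV)
    m=((hsv[...,2]>165)&(hsv[...,1]<150)).astype(np.uint8)
    out=[]
    for c in cv2.findContours(m,cv2.RETR_EXTERNAL,cv2.CHAIN_APPROX_NONE)[0]:
        if cv2.contourArea(c)<80: continue
        f=np.zeros_like(m);cv2.drawContours(f,[c],-1,1,-1);f=cv2.erode(f,np.ones((3,3)))
        g=im.sum(2)*1.;med=np.median(g[f>0]);w=np.where(f>0,np.clip(med-40-g,0,None),0)
        M=cv2.moments(c);cen=np.array([M['m10']/M['m00']+x0,M['m01']/M['m00']+y0])
        yy,xx=np.mgrid[y0:y1,x0:x1]
        w=w*(np.hypot(xx-cen[0],yy-cen[1])<6)
        h=np.array([(w*xx).sum(),(w*yy).sum()])/max(w.sum(),1e-6)
        out.append((cen,h,cv2.minAreaRect(c)[1],c+[x0,y0]))
    return out
T=sorted(holes('top',(290,230,430,315)),key=lambda o:o[0][0])
S=sorted(holes('side',(328,208,395,285)),key=lambda o:-o[0][1])
for o in T+S:print(o[0].round(1),o[1].round(1),np.round(o[2],1),)
for a,b in zip(T,S):
    p,e=tri([(d['top'],a[1]),(d['side'],b[1])]);print('hole',p.round(4),np.round(e,4),plane(d['top'],a[1],.022).round(4),plane(d['side'],b[1],.022).round(4))
a=cv2.resize(d['top']['color'][160:280,130:230],None,fx=4,fy=4,interpolation=2)
b=cv2.resize(d['side']['color'][290:390,190:330],None,fx=4,fy=4,interpolation=2)[:, 160:]
c=np.zeros((480,800,3),np.uint8);c[:a.shape[0],:400]=a;c[:400,400:]=b
cv2.imwrite('pics/flask.png',c)
E
```

```text
[315.8 278.5] [316.9 279.7] [53.5 29.4]
[335.9 232.8] [0. 0.] [ 7. 35.]
[346.8 305.5] [0. 0.] [ 5. 34.]
[363.  263.6] [363.8 266. ] [48.8 12.5]
[374.6 231.5] [0. 0.] [ 5. 42.]
[405.4 258.7] [405.6 261.2] [46.3 29.9]
[359.5 266.9] [361.8 266.7] [12. 49.]
[353.7 240.8] [355.9 240.7] [ 4. 45.]
[355.8 221.3] [357.7 221.6] [40.8  6.9]
hole [ 0.4617 -0.0838  0.023 ] [0.0011 0.0011] [ 0.4607 -0.0839  0.022 ] [ 0.4629 -0.0854  0.022 ]
hole [0.5961 0.3748 0.5041] [0.2073 0.2073] [1.2264 0.7692 0.022 ] [ 0.4955 -0.201   0.022 ]
hole [0.5919 0.3601 0.5181] [0.2008 0.2008] [1.2264 0.7692 0.022 ] [ 0.5065 -0.3036  0.022 ]
```

View pics/flask.png

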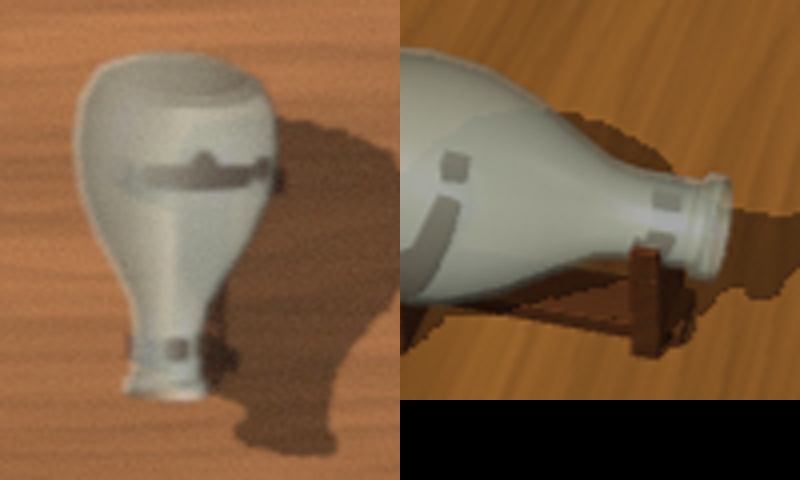

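Run:
```python
from h import *
d=pickle.load(open('d0.pkl','rb'));t,s=d['top'],d['side']
print('cams',[(-v['camera_from_world'][:3,:3].T@v['camera_from_world'][:3,3]).round(3) for v in (t,s)])
for n,u in dict(slim=(363.8,266),med=(405.6,261.2),broad=(316.9,279.7)).items():
    p=plane(t,u,.022);print(n,p.round(4),'in side',proj(s,p).round(1))
f=lambda u:(130+u[0]/4-.4,160+u[1]/4-.4)
g=lambda u:((u[0]-240)/4+190-.4,u[1]/4+290-.4)
print('mouth',*tri([(t,f((165,396))),(s,g((718,225)))]))
m=plane(t,f((165,396)),.065);b=plane(t,f((176,155)),.065)
l,r=plane(t,f((123,393)),.065),plane(t,f((207,396)),.065)
print(m,b,b-m,'ang',np.degrees(np.arctan2(*(b-m)[[1,0]])),'lip dia',np.linalg.norm(l-r),np.degrees(np.arctan2(*(l-r)[[1,0]]))-90)
L,R=plane(t,f((134,330)),.065),plane(t,f((200,333)),.065);c=(L+R)/2;print('neck',np.linalg.norm(L-R),'ang',np.degrees(np.arctan2(*(b-c)[[1,0]])))
for v,u in ((plane(t,(403,285),.02),'medbow'),(plane(t,(327,304),.02),'broadbow'),(plane(t,(372,290),.02),'slimbow'),(plane(t,(358,243),.02),'slimstern'),(plane(t,(262,295),.02),'cork')):print(u,v.round(3))
import cv2
cv2.imwrite('pics/side_h.png',cv2.resize(s['color'][205:285,325:395],None,fx=7,fy=7,interpolation=2))
```

```text
cams [array([ 0.352, -0.069,  1.145]), array([0.361, 0.925, 0.711])]
slim [ 0.4935 -0.1986  0.022 ] in side [356.5 241.3]
med [ 0.5046 -0.3011  0.022 ] in side [358.2 222.1]
broad [ 0.4608 -0.0838  0.022 ] in side [362.6 267.2]
mouth [0.51040819 0.25876836 0.06810157] [np.float64(0.002182221069008371), np.float64(0.0021822210690083566)]
[0.50865766 0.25945753 0.065     ] [0.65498754 0.25983715 0.065     ] [0.14632988 0.00037962 0.        ] ang 0.14864153886780881 lip dia 0.04940687447382817 -2.446335508302937
neck 0.039097406758729976 ang -0.14811711149005405
medbow [ 0.447 -0.293  0.02 ]
broadbow [ 0.402 -0.108  0.02 ]
slimbow [ 0.435 -0.217  0.02 ]
slimstern [ 0.551 -0.186  0.02 ]
cork [0.425 0.049 0.02 ]
```

View pics/side_h.png

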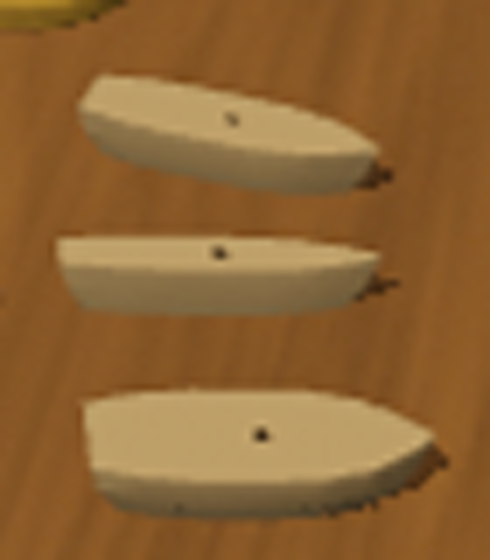

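The side crop shows the slim hull's hole at about (356.3,241.1), matching the top-view projection. That puts the slim deck at (0.494,-0.199,0.022) and the mouth at about (0.509,0.259,0.066) with yaw near 0. I'll shut the fingers and travel high.

{"name": "send_rows", "arguments": {
  "commands": [
    [0,[-1,-1.25,0],[0,0,0]],
    [0,[-2,-2.5,0],[0,0,0]],
    [0,[-2,-2.5,0],[0,0,0]],
    [0,[-2,-2.5,0],[0,0,0]],
    [0,[-2,-2.5,0],[0,0,0]],
    [0,[-2,-2.5,0],[0,0,0]],
    [0,[-2,-2.5,0],[0,0,0]],
    [0,[-2,-2.5,0],[0,0,0]],
    [0,[-2,-2.5,0],[0,0,0]],
    [0,[-2,-2.5,0],[0,0,0]],
    [0,[-2,-2.5,0],[0,0,0]],
    [0,[-2,-2.5,0],[0,0,0]],
    [0,[-2,-2.5,0],[0,0,0]],
    [0,[-2,-2.5,0],[0,0,0]],
    [0,[-2,-2.5,0],[0,0,0]],
    [0,[-2,-2.5,0],[0,0,0]],
    [0,[-2,-2.5,0],[0,0,0]],
    [0,[-2,-2.5,0],[0,0,0]],
    [0,[-2,-2.5,0],[0,0,0]],
    [0,[-2,-2.5,0],[0,0,0]]
  ]
}}

```text
t: 1.82
eef_pos: [0.4134, 0.0121, 0.2499]
ee_rot: [0.152, 0.988, 0.0, 0.0]
ft_force: [-0.0, -0.3, -0.6]
width: -0.0001
finger_force: 0.0
```

{"name": "send_rows", "arguments": {
  "commands": [
    [0,[-2,-2.5,0],[0,0,0]],
    [0,[-2,-2.5,0],[0,0,0]],
    [0,[-2,-2.5,0],[0,0,0]],
    [0,[-2,-2.5,0],[0,0,0]],
    [0,[-2,-2.5,0],[0,0,0]],
    [0,[-2,-2.5,0],[0,0,0]],
    [0,[-1,-1.6,0],[0,0,0]],
    [0,[0,0,0],[0,0,0]],
    [0,[0,0,0],[0,0,0]],
    [0,[0,0,0],[0,0,0]]
  ]
}}

```text
t: 2.65
eef_pos: [0.4866, -0.1829, 0.2494]
ee_rot: [0.152, 0.988, 0.001, -0.001]
ft_force: [-0.0, -0.1, 0.3]
width: 0.0
finger_force: 0.0
```

```bash
cat > st.py <<'E'
from cell import arm
import numpy as np,sys
from scipy.spatial.transform import Rotation as R
s=arm.get_state();r=R.from_quat(s['ee_rot']);p=s['eef_pos'];tip=p+.019*r.as_matrix()[:,2]
print(s['t'],'tcp',p.round(4),'tip',tip.round(4),'w',s['width'],'q',np.round(s['q'],2),'F',np.round(s['ft_force'],1));print(r.as_matrix().round(3))
if len(sys.argv)>3:print('shift tool cm',(100*r.inv().apply(np.array(sys.argv[1:4],float)-tip)).round(2))
E
python3 st.py .494 -.199 .038
```

```text
2.65 tcp [ 0.4866 -0.1829  0.2494] tip [ 0.4866 -0.1829  0.2304] w 7.593340500496068e-07 q [-0.44  0.11  1.88  0.    1.16 -1.71] F [-0.  -0.1  0.3]
[[-0.954  0.301 -0.001]
 [ 0.301  0.954  0.001]
 [ 0.002  0.001 -1.   ]]
shift tool cm [-1.22 -1.33 19.24]
```

{"name": "send_rows", "arguments": {
  "commands": [
    [0,[-0.6,-0.7,1],[0,0,0]],
    [0,[-0.6,-0.6,2],[0,0,0]],
    [0,[0,0,2],[0,0,0]],
    [0,[0,0,2],[0,0,0]],
    [0,[0,0,2],[0,0,0]],
    [0,[0,0,2],[0,0,0]],
    [0,[0,0,2],[0,0,0]],
    [0,[0,0,1],[0,0,0]],
    [0,[0,0,0],[0,0,0]],
    [0,[0,0,0],[0,0,0]]
  ]
}}

```text
t: 3.48
eef_pos: [0.4945, -0.1991, 0.1095]
ee_rot: [0.152, 0.988, 0.0, -0.001]
ft_force: [-0.1, 0.3, 0.8]
width: -0.0001
finger_force: 0.0
```

```bash
python3 st.py .494 -.199 .038
python3 - <<'E'
from h import *
from cell import arm
w=arm.snapshot('wrist');cv2.imwrite('pics/w1.png',w['color']);pickle.dump(w,open('w1.pkl','wb'))
s=arm.get_state();print('hole predicted px',proj(w,np.array([.494,-.199,.022])).round(1))
E
```

```text
3.4833 tcp [ 0.4945 -0.1991  0.1095] tip [ 0.4945 -0.1991  0.0905] w -0.00013892634273820817 q [-0.46  0.32  1.95 -0.    0.88 -1.73] F [-0.1  0.3  0.8]
[[-0.954  0.3   -0.001]
 [ 0.3    0.954  0.001]
 [ 0.001  0.    -1.   ]]
shift tool cm [ 0.04 -0.    5.25]
hole predicted px [318.8 262. ]
```

View pics/w1.png

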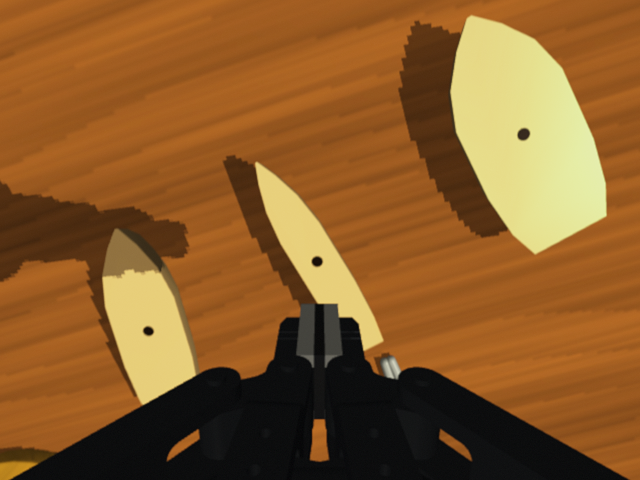

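The wrist view shows the slim hull's hole at (317,261), against a prediction of (319,262), so the position is confirmed. Next I go down and dwell.

{"name": "send_rows", "arguments": {
  "commands": [
    [0,[0,0,1],[0,0,0]],
    [0,[0,0,1.5],[0,0,0]],
    [0,[0,0,1.5],[0,0,0]],
    [0,[0,0,0.8],[0,0,0]],
    [0,[0,0,0.4],[0,0,0]],
    [0,[0,0,0],[0,0,0]],
    [0,[0,0,0],[0,0,0]],
    [0,[0,0,0],[0,0,0]],
    [0,[0,0,0],[0,0,0]],
    [0,[0,0,0],[0,0,0]],
    [0,[0,0,0],[0,0,0]],
    [0,[0,0,0],[0,0,0]],
    [0,[0,0,0],[0,0,0]],
    [0,[0,0,0],[0,0,0]],
    [0,[0,0,0],[0,0,0]],
    [0,[0,0,0],[0,0,0]],
    [0,[0,0,0],[0,0,0]],
    [0,[0,0,0],[0,0,0]],
    [0,[0,0,0],[0,0,0]],
    [0,[0,0,0],[0,0,0]]
  ]
}}

```text
t: 5.2
eef_pos: [0.4949, -0.1998, 0.058]
ee_rot: [0.152, 0.988, -0.0, 0.0]
ft_force: [-0.1, -0.0, 0.4]
width: -0.0002
finger_force: 0.0
```

{"name": "send_rows", "arguments": {
  "commands": [
    [0,[0,0,0],[0,0,0]],
    [0,[0,0,0],[0,0,0]],
    [0,[0,0,0],[0,0,0]],
    [0,[0,0,0],[0,0,0]],
    [0,[0,0,0],[0,0,0]],
    [0,[0,0,0],[0,0,0]],
    [0,[0,0,0],[0,0,0]],
    [0,[0,0,0],[0,0,0]],
    [0,[0,0,0],[0,0,0]],
    [0,[0,0,0],[0,0,0]],
    [0,[0,0,0],[0,0,0]],
    [0,[0,0,0],[0,0,0]],
    [0,[0,0,0],[0,0,0]],
    [0,[0,0,0],[0,0,0]],
    [0,[0,0,0],[0,0,0]],
    [0,[0,0,0],[0,0,0]],
    [0,[0,0,0],[0,0,0]],
    [0,[0,0,0],[0,0,0]]
  ]
}}

```text
t: 6.7
eef_pos: [0.4949, -0.1998, 0.058]
ee_rot: [0.152, 0.988, -0.0, 0.0]
ft_force: [-0.1, 0.4, 0.4]
width: -0.0003
finger_force: 0.0
```

```bash
python3 st.py .494 -.199 .038
```

```text
6.7 tcp [ 0.4949 -0.1998  0.058 ] tip [ 0.4949 -0.1998  0.039 ] w -0.0003062119732634857 q [-0.47  0.4   1.96 -0.    0.78 -1.73] F [-0.1  0.4  0.4]
[[-0.954  0.301  0.   ]
 [ 0.301  0.954 -0.   ]
 [-0.    -0.    -1.   ]]
shift tool cm [0.11 0.05 0.1 ]
```

{"name": "send_rows", "arguments": {
  "commands": [
    [0,[0,0,-1],[0,0,0]],
    [0,[0,0,-2],[0,0,0]],
    [0,[0,0,-3],[0,0,0]],
    [0,[0,0,-3],[0,0,0]],
    [0,[0,0,-3],[0,0,0]],
    [0,[0,0,-3],[0,0,0]],
    [0,[0,0,-1],[0,0,0]],
    [0,[0.5,1,0],[0,0,0]],
    [0,[1.6,2.9,0],[0,0,0]],
    [0,[1.6,2.9,0],[0,0,0]],
    [0,[1.6,2.9,0],[0,0,0]],
    [0,[1.6,2.9,0],[0,0,0]],
    [0,[1.6,2.9,0],[0,0,0]],
    [0,[1.6,2.9,0],[0,0,0]],
    [0,[1.6,2.9,0],[0,0,0]],
    [0,[1.6,2.9,0],[0,0,0]],
    [0,[1.6,2.9,0],[0,0,0]],
    [0,[1.6,2.9,0],[0,0,0]],
    [0,[1.6,2.9,0],[0,0,0]],
    [0,[1.6,2.9,0],[0,0,0]]
  ]
}}

```text
t: 8.37
eef_pos: [0.412, 0.2023, 0.2159]
ee_rot: [0.152, 0.988, -0.001, -0.002]
ft_force: [0.9, -0.5, 0.4]
width: -0.0
finger_force: 0.0
```

{"name": "send_rows", "arguments": {
  "commands": [
    [0,[1.6,2.9,0],[0,0,0]],
    [0,[0.6,1.4,0],[0,0,0]],
    [0,[0,0,0],[0,0,-0.1]],
    [0,[0,0,0],[0,0,-0.1]],
    [0,[0,0,0],[0,0,-0.105]],
    [0,[0,0,0],[0,-0.11,0]],
    [0,[0,0,0],[0,-0.11,0]],
    [0,[0,0,0],[0,-0.11,0]],
    [0,[0,0,0],[0,-0.11,0]],
    [0,[0,0,0],[0,-0.11,0]],
    [0,[0,0,0],[0,-0.11,0]],
    [0,[0,0,0],[0,-0.11,0]],
    [0,[0,0,0],[0,-0.1,0]],
    [0,[0,0,0],[0,0,0]],
    [0,[0,0,0],[0,0,0]],
    [0,[0,0,0],[0,0,0]]
  ]
}}

```text
t: 9.7
eef_pos: [0.4072, 0.2447, 0.2161]
ee_rot: [0.003, 0.929, -0.008, 0.369]
ft_force: [-0.4, 0.8, 0.3]
width: 0.0002
finger_force: 0.0
```

```bash
python3 st.py .46 .259 .068
python3 - <<'E'
from h import *
from cell import arm
w=arm.snapshot('wrist');cv2.imwrite('pics/w2.png',w['color']);pickle.dump(w,open('w2.pkl','wb'))
print('mouth predicted px',proj(w,np.array([.509,.259,.066])).round(1))
E
```

```text
9.7 tcp [0.4072 0.2447 0.2161] tip [0.4203 0.2444 0.2023] w 0.0001698138499056812 q [ 0.75 -0.14  2.39 -1.07  0.58  0.03] F [-0.4  0.8  0.3]
[[-0.727  0.011  0.687]
 [-0.     1.    -0.017]
 [-0.687 -0.012 -0.727]]
shift tool cm [ 6.33  1.67 12.47]
mouth predicted px [343.7 181. ]
```

View pics/w2.png

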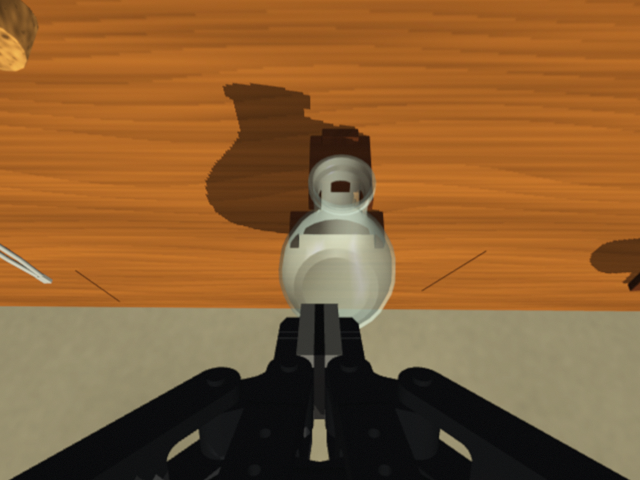

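The wrist view (upside down) shows the lip ellipse centred at about (342,185), against a prediction of (344,181). That agrees within about 3 mm.

{"name": "send_rows", "arguments": {
  "commands": [
    [0,[0.5,0.1,0.9],[0,0,0]],
    [0,[0.9,0.3,1.7],[0,0,0]],
    [0,[0.9,0.3,1.7],[0,0,0]],
    [0,[0.9,0.3,1.7],[0,0,0]],
    [0,[0.9,0.3,1.7],[0,0,0]],
    [0,[0.9,0.3,1.7],[0,0,0]],
    [0,[0.9,0.1,1.7],[0,0,0]],
    [0,[0.6,0,0.9],[0,0,0]],
    [0,[0,0,0],[0,0,0]],
    [0,[0,0,0],[0,0,0]],
    [0,[0,0,0],[0,0,0]]
  ]
}}

```text
t: 10.67
eef_pos: [0.4352, 0.267, 0.137]
ee_rot: [0.007, 0.944, -0.015, 0.33]
ft_force: [0.1, -0.7, 0.4]
width: 0.0003
finger_force: 0.0
```

```bash
python3 st.py .492 .259 .068
python3 - <<'E'
from h import *
from cell import arm
d=pickle.load(open('d0.pkl','rb'));w2=pickle.load(open('w2.pkl','rb'))
f=lambda u:(130+u[0]/4-.4,160+u[1]/4-.4)
g=lambda u:((u[0]-240)/4+190-.4,u[1]/4+290-.4)
print(tri([(d['top'],f((165,396))),(w2,(342,185)),(d['side'],g((718,225)))]))
w=arm.snapshot('wrist');pickle.dump(w,open('w3.pkl','wb'))
print('mouth predicted px',proj(w,np.array([.509,.259,.066])).round(1))
s=arm.snapshot('side')['color'][250:430,200:440]
a=cv2.resize(s,(400,300));b=cv2.resize(w['color'],(400,300))
cv2.imwrite('pics/w3.png',np.hstack([a,b]))
E
```

```text
10.6667 tcp [0.4352 0.267  0.137 ] tip [0.447  0.2663 0.1222] w 0.00033444237190227293 q [ 0.72  0.11  2.32 -1.19  0.49  0.19] F [ 0.1 -0.7  0.4]
[[-0.782  0.024  0.622]
 [ 0.003  0.999 -0.034]
 [-0.623 -0.024 -0.782]]
shift tool cm [-0.15 -0.49  7.06]
(array([0.5104852 , 0.2583714 , 0.06817646]), [np.float64(0.002273668925129221), np.float64(0.0006065482657416662), np.float64(0.0021455088354001726)])
mouth predicted px [311.8 277. ]
```

View pics/w3.png

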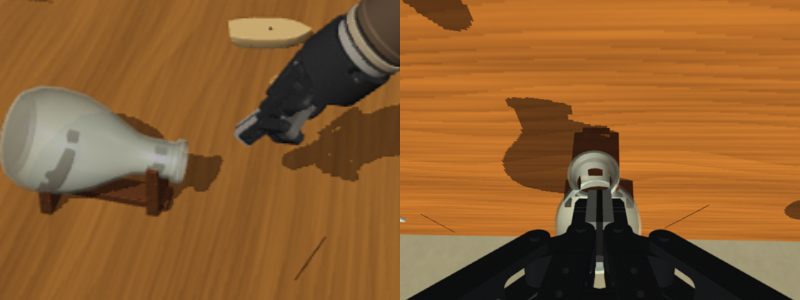

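The left half (side view) shows the fingertips tilted, above and in front of the mouth. The right half (wrist view) shows the lip at about (592,165) in the composite. Joint 4 is at its limit, so I'll turn the pointing direction slightly toward the arm plane.

{"name": "send_rows", "arguments": {
  "commands": [
    [0,[0,0,0],[-0.062,-0.002,-0.078]],
    [0,[0,0,0],[-0.062,-0.002,-0.078]],
    [0,[0,0,0],[-0.062,-0.002,-0.078]],
    [0,[0,0,0],[0,-0.1,0]],
    [0,[0,0,0],[0,-0.1,0]],
    [0,[0,0,0],[0,0,0]],
    [0,[0,0,0],[0,0,0]]
  ]
}}

```text
t: 11.35
eef_pos: [0.4355, 0.2586, 0.2012]
ee_rot: [-0.134, 0.915, 0.05, 0.377]
ft_force: [-0.6, 1.1, -0.3]
width: 0.0001
finger_force: 0.0
```

```bash
python3 st.py .475 .250 .09
```

```text
11.35 tcp [0.4355 0.2586 0.2012] tip [0.4483 0.2622 0.1876] w 9.842903104226736e-05 q [ 0.57 -0.13  2.43 -1.19  0.22 -0.19] F [-0.6  1.1 -0.3]
[[-0.68  -0.284  0.676]
 [-0.208  0.959  0.193]
 [-0.703 -0.01  -0.711]]
shift tool cm [ 5.31 -1.84  8.51]
```

```bash
cat > tg.py <<'E'
from cell import arm
import numpy as np,sys
from scipy.spatial.transform import Rotation as R
tilt,az,*p=map(float,sys.argv[1:])
z=np.array([np.sin(tilt)*np.cos(az),np.sin(tilt)*np.sin(az),-np.cos(tilt)]);y=np.array([-np.sin(az),np.cos(az),0])
G=R.from_matrix(np.c_[np.cross(y,z),y,z]);s=arm.get_state();r=R.from_quat(s['ee_rot'])
print('turn',(r.inv()*G).as_rotvec().round(3))
tcp=np.array(p)-.019*z
print('shift cm, after turn',(100*G.inv().apply(tcp-s['eef_pos'])).round(2),'q',np.round(s['q'],2))
E
python3 tg.py .52 .3 .478 .256 .10
```

```text
turn [-0.015  0.26  -0.004]
shift cm, after turn [ 1.57 -1.5   8.86] q [ 0.57 -0.13  2.43 -1.19  0.22 -0.19]
```

{"name": "send_rows", "arguments": {
  "commands": [
    [0,[0,0,0],[-0.005,0.09,0]],
    [0,[0,0,0],[-0.005,0.09,0]],
    [0,[0,0,0],[-0.005,0.08,0]],
    [0,[0,0,0],[0,0,0]],
    [0,[0,0,0],[0,0,0]]
  ]
}}

```text
t: 11.77
eef_pos: [0.4397, 0.2524, 0.1994]
ee_rot: [-0.132, 0.935, 0.034, 0.327]
ft_force: [-0.2, -0.6, 0.1]
width: -0.0001
finger_force: 0.0
```

```bash
python3 tg.py .52 .3 .475 .256 .10; python3 st.py
```

```text
turn [-0.034  0.149 -0.009]
shift cm, after turn [ 1.92 -0.7   8.46] q [ 0.54 -0.12  2.37 -0.66  0.3  -0.73]
11.7667 tcp [0.4397 0.2524 0.1994] tip [0.4511 0.2553 0.1845] w -9.574045599567709e-05 q [ 0.54 -0.12  2.37 -0.66  0.3  -0.73] F [-0.2 -0.6  0.1]
[[-0.751 -0.27   0.603]
 [-0.225  0.963  0.15 ]
 [-0.621 -0.023 -0.784]]
```

{"name": "send_rows", "arguments": {
  "commands": [
    [0,[0,0,0],[-0.015,0.075,-0.005]],
    [0,[0,0,0],[-0.019,0.074,-0.005]],
    [0,[0,0,0],[0,0,0]],
    [0,[0.3,-0.1,1.3],[0,0,0]],
    [0,[0.4,-0.1,1.8],[0,0,0]],
    [0,[0.4,-0.2,1.8],[0,0,0]],
    [0,[0.4,-0.2,1.8],[0,0,0]],
    [0,[0.4,-0.1,1.8],[0,0,0]],
    [0,[0,0,0],[0,0,0]],
    [0,[0,0,0],[0,0,0]]
  ]
}}

```text
t: 12.6
eef_pos: [0.4684, 0.2503, 0.1153]
ee_rot: [-0.141, 0.951, 0.033, 0.272]
ft_force: [-0.6, -0.6, -0.0]
width: 0.0003
finger_force: 0.0
```

```bash
python3 tg.py .52 .3 .4925 .2585 .067; python3 st.py
```

```text
turn [-0.017  0.035 -0.001]
shift cm, after turn [0.19 0.08 3.56] q [ 0.47  0.13  2.3  -0.57  0.19 -0.86]
12.6 tcp [0.4684 0.2503 0.1153] tip [0.4781 0.2529 0.0992] w 0.00026712819010474374 q [ 0.47  0.13  2.3  -0.57  0.19 -0.86] F [-0.6 -0.6 -0. ]
[[-0.812 -0.286  0.508]
 [-0.25   0.958  0.14 ]
 [-0.527 -0.014 -0.85 ]]
```

{"name": "send_rows", "arguments": {
  "commands": [
    [0,[0,0,0],[-0.017,0.035,0]],
    [0,[0,0,0.5],[0,0,0]],
    [0,[0.1,0,0.8],[0,0,0]],
    [0,[0.1,0.1,0.8],[0,0,0]],
    [0,[0,0,0.7],[0,0,0]],
    [0,[0,0,0.4],[0,0,0]],
    [0,[0,0,0],[0,0,0]],
    [0,[0,0,0],[0,0,0]],
    [0,[0,0,0],[0,0,0]]
  ]
}}

```text
t: 13.35
eef_pos: [0.484, 0.2557, 0.0893]
ee_rot: [-0.142, 0.954, 0.038, 0.261]
ft_force: [-1.1, -0.0, 0.7]
width: 0.0001
finger_force: 0.0
```

```bash
python3 tg.py .52 .3 .4925 .2585 .067; python3 st.py;python3 - <<'E'
from h import *
from cell import arm
s=arm.snapshot('side')['color'][290:400,240:390];t=arm.snapshot('top')['color'][210:290,130:240]
w=arm.snapshot('wrist')['color']
cv2.imwrite('pics/f.png',np.hstack([cv2.resize(s,(400,293)),cv2.resize(w,(400,293))]))
E
```

```text
turn [-0.005  0.013 -0.003]
shift cm, after turn [0.33 0.01 0.47] q [ 0.45  0.22  2.27 -0.55  0.15 -0.89]
13.35 tcp [0.484  0.2557 0.0893] tip [0.4933 0.2585 0.0729] w 0.00010819295308798131 q [ 0.45  0.22  2.27 -0.55  0.15 -0.89] F [-1.1 -0.   0.7]
[[-0.824 -0.291  0.487]
 [-0.252  0.957  0.146]
 [-0.508 -0.002 -0.861]]
```

View pics/f.png

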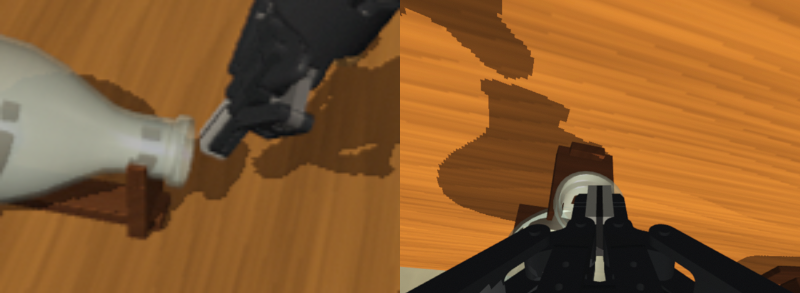

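The side crop shows the tips just in front of the lip and slightly high. I'll lower them 6 mm and dwell.

{"name": "send_rows", "arguments": {
  "commands": [
    [0,[0.2,0,0.25],[0,0,0]],
    [0,[0.2,0,0.25],[0,0,0]],
    [0,[0,0,0],[0,0,0]],
    [0,[0,0,0],[0,0,0]],
    [0,[0,0,0],[0,0,0]],
    [0,[0,0,0],[0,0,0]]
  ]
}}

```text
t: 14.0
eef_pos: [0.4832, 0.2554, 0.0827]
ee_rot: [-0.142, 0.954, 0.038, 0.26]
ft_force: [-0.1, 0.5, 0.0]
width: 0.0002
finger_force: 0.0
```

```bash
python3 st.py .4925 .2585 .067
```

```text
14.0 tcp [0.4832 0.2554 0.0827] tip [0.4924 0.2581 0.0663] w 0.00019202268701948272 q [ 0.45  0.23  2.27 -0.61  0.14 -0.83] F [-0.1  0.5  0. ]
[[-0.824 -0.291  0.486]
 [-0.252  0.957  0.146]
 [-0.507 -0.002 -0.862]]
shift tool cm [-0.05  0.03 -0.05]
```

{"name": "send_rows", "arguments": {
  "commands": [
    [0,[0,0,0],[0,0,0]],
    [0,[0,0,0],[0,0,0]],
    [0,[0,0,0],[0,0,0]],
    [0,[0,0,0],[0,0,0]],
    [0,[0,0,0],[0,0,0]],
    [0,[0,0,0],[0,0,0]],
    [0,[0,0,0],[0,0,0]],
    [0,[0,0,0],[0,0,0]],
    [0,[0,0,0],[0,0,0]],
    [0,[0,0,0],[0,0,0]],
    [0,[0,0,0],[0,0,0]],
    [0,[0,0,0],[0,0,0]],
    [0,[0,0,0],[0,0,0]],
    [0,[0,0,0],[0,0,0]],
    [0,[0,0,0],[0,0,0]],
    [0,[0,0,0],[0,0,0]],
    [0,[0,0,0],[0,0,0]],
    [0,[0,0,0],[0,0,0]],
    [0,[0,0,0],[0,0,0]],
    [0,[0,0,0],[0,0,0]]
  ]
}}

```text
t: 15.67
eef_pos: [0.483, 0.2553, 0.0823]
ee_rot: [-0.142, 0.954, 0.037, 0.26]
ft_force: [0.4, 0.0, -0.3]
width: 0.0001
finger_force: 0.0
```

{"name": "send_rows", "arguments": {
  "commands": [
    [0,[0,0,0],[0,0,0]],
    [0,[0,0,0],[0,0,0]],
    [0,[0,0,0],[0,0,0]],
    [0,[0,0,0],[0,0,0]],
    [0,[0,0,0],[0,0,0]],
    [0,[0,0,0],[0,0,0]],
    [0,[0,0,0],[0,0,0]],
    [0,[0,0,0],[0,0,0]],
    [0,[0,0,0],[0,0,0]],
    [0,[0,0,0],[0,0,0]]
  ]
}}

```text
t: 16.5
eef_pos: [0.483, 0.2553, 0.0824]
ee_rot: [-0.142, 0.954, 0.037, 0.26]
ft_force: [0.2, 0.6, 0.2]
width: 0.0001
finger_force: 0.0
```

```bash
python3 st.py; python3 -c "
from cell import arm
print(arm.job_done())"
```

```text
16.5 tcp [0.483  0.2553 0.0824] tip [0.4922 0.2581 0.066 ] w 9.892035163413832e-05 q [ 0.45  0.23  2.27 -0.61  0.14 -0.83] F [0.2 0.6 0.2]
[[-0.824 -0.291  0.486]
 [-0.252  0.957  0.145]
 [-0.507 -0.003 -0.862]]
the job is handed in; nothing more can be done
None
```

Job handed in at 16.5 s: the fingertips dwelt over 2 s about 17 mm above the slim hull's mast hole, then over 2 s about 18 mm in front of the flask mouth, level with its centre and angled steeply down (joint limits ruled out pointing level), still there at the end with no sign of contact.

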